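# Show the next spice jar's underside to the stock camera

### The job

We are checking the best-before stamps under the spice jars. Stand the checked jar (green dot on its lid) upright, fully down, in the empty pocket of the wooden rack and let go of it; then take the jar with the red dot out of the rack and hold it up in the air with its underside squarely facing the stock camera's lens, centred on the lens and about 12 cm in front of it, and finish while still holding it there, still and touching nothing but the gripper. Do not knock the camera, and leave the jar without a dot and the timer, garlic and salt cellar where they are.

Things in the scene. Friction and masses are not known exactly. Their poses are not given: they have to be found in the camera images.
- jar_green_centre (a point): Spice jar, upright clear cylinder of 41 mm diameter with a dark lid of the same width, 105 mm high in all, 0.08 to 0.16 kg, round and smooth (may be gripped at any yaw). Green 26 mm dot on top of the lid. It starts standing on the open worktop, on the robot's left. This point is its centre, half-way up (52.5 mm above the underside); z points from underside to lid
- jar_green_base (a point): Centre of the underside of the green-dot jar
- jar_green: The green-dot jar itself, origin at the centre of its underside, z towards the lid
- jar_red_centre (a point): Spice jar, upright clear cylinder of 41 mm diameter with a dark lid of the same width, 105 mm high in all, 0.08 to 0.16 kg, round and smooth (may be gripped at any yaw). Red 26 mm dot on top of the lid. It starts in one of the two occupied pockets of the rack. This point is its centre, half-way up (52.5 mm above the underside); z points from underside to lid
- jar_red_base (a point): Centre of the underside of the red-dot jar, the face to be shown to the camera
- jar_red: The red-dot jar itself, origin at the centre of its underside, z towards the lid
- jar_plain_centre (a point): Spice jar, upright clear cylinder of 41 mm diameter with a dark lid of the same width, 105 mm high in all, 0.08 to 0.16 kg, round and smooth (may be gripped at any yaw). No dot. It stands in the other occupied pocket of the rack and stays there. This point is its centre, half-way up; z points up
- rack: Fixed light-wood rack on the worktop, a block 76 (x) by 276 (y) by 35 mm high, origin at the centre of its underside; three round pockets in a row along its y axis, at y = -90, 0 and +90 mm: 48 mm wide with a 3 mm chamfer at the mouth, floor 10 mm above the worktop (25 mm deep). The pocket at +90 mm is empty
- rack_hole2 (a point): Centre of the mouth of the empty pocket (at y = +90 mm of the rack), 35 mm above the worktop
- stock_camera: Fixed stock camera on the worktop at the far side: black round foot of 90 mm diameter, short aluminium stem and yoke carrying a white head; overall about 105 mm high. Origin at the centre of the foot's underside
- camera_head: White camera head, 46 by 66 by 30 mm, with a black lens barrel of 38 mm diameter, in the yoke. Origin at the centre of the lens's front face, 95 mm above the worktop; its z axis is the viewing direction, out of the lens: upwards and towards the robot's side, leaning 0.61 rad (35 degrees) from vertical; y is level, along the yoke
- timer: White and dark grey round kitchen timer, 66 mm wide, 48 mm high, bystander; origin at the centre of its underside
- garlic: Garlic bulb, 50 mm wide, 48 mm high, bystander; origin at the centre of its underside
- salt: Round brown wooden salt cellar with a knob lid, 66 mm wide, 68 mm high, bystander; origin at the centre of its underside
Not all that is in view belongs to the job. Leave any purple look-alike of the stock_camera alone.

How it is judged:
By the outcome, as a careful person would: the job done as asked, in the order asked, and still so for the second after the job is handed in, while the arm keeps its last pose, push and grip.
It also fails if it takes over 51 s, if anything falls off the work surface, if the arm or the gripper's body presses on something with over 40 N, if the wrist force passes 120 N, or if a joint passes its speed limit or range.

### The arm

A 6-joint arm with a two-finger parallel gripper is mounted at the origin on a cart in front of the work surface, level with it; the furniture and walls round the work are solid. World frame = base frame: x ahead of the robot, y to its left, z up, the work surface at z = 0. Lengths are in mm, angles in rad, forces in N, time in s.
With the tool pointing down it reaches from about 275 to 1000 mm from the base axis. Payload 8.4 kg.
Tool frame: the origin (TCP) lies between the finger pads; the fingertips stand 22 mm ahead of it and the grasp point (between the pads) lies 3 mm ahead of it (r.nose_length is the distance from the TCP to the fingertips, in mm); z points along the fingers, y is the direction in which the jaws open and shut (so a half turn about z gives the same grasp; the last joint's range is limited). The gripper opens to 85 mm and grips with 20 to 120 N. Pads are 22 mm wide; open, the fingers measure 114 mm over their backs; the gripper's body (76 mm by 85 mm) begins 54 mm behind the grasp point. The pads swing forward as they close: fully open they stand 13 mm farther back than shut.
Start: joints at [-1.157, 0.353, 1.633, -0, 1.155, -0.002], TCP at [252.45, -571.749, 253.281] pointing down, gripper open.
Joint ranges: [-2.63, 2.63], [-0.92, 2.1], [0.06, 2.66], [-1.3, 4.44], [0, 2.69], [-3.02, 3.02]. Speed limits (rad/s): [2.22, 2.22, 2.79, 3.14, 3.14, 3.14].

### API

Orientations are given as [roll, pitch, yaw] about the fixed x, y, z axes, in that order (R = Rz(yaw) Ry(pitch) Rx(roll)).
In Python, from rig import r, viewer, order gives the robot as it stands.
- The arm moves only by the shell command python3 -m inch 'ROWS' [FORCE]. ROWS is JSON, a list of rows, each a list of 7 numbers: the opening, from 0 (shut) to 1 (fully open), then the shift along the tool's x, y, z in mm, then the turn, a rotation vector about the tool's x, y, z in degrees. A call has 1 to 8 rows; each row shifts and turns the pose as measured when the row begins, along the tool's axes as they then stand; what a row does not reach is not made up. A row lasts 1/10 s, in which the tool goes at most 50 mm and 8.59 degrees, less where a joint would pass 70% of its speed; a pose out of reach is approached as far as the arm can. A call is refused whole if a number of a shift passes 50 or a number of a turn 8.59, either way. A call with a gripper value outside its range is refused whole. The fingers move at their own pace and stop on an object; FORCE is the grip in N (left out, the last holds). Time passes only in rows, so rows that do not move let the fingers close. It gives the time, the measured TCP pose, the force and the opening at its end, in the units of the state.
- r.sense(): the state, without advancing time (a new reading comes with each control period).
- viewer.grab_frame(name): name is "scene" or "side" or "wrist"; returns the picture (384x512x3 uint8, red, green, blue); there is no depth.
- viewer.camera_params(name): a dict with "intrinsics" (3x3 intrinsics, pixels), "pose" (4x4, takes a point from camera to world coordinates); the wrist camera has in their place "T_tool_cam" (4x4, takes a point from camera to tool coordinates, whose origin is the TCP and whose axes are the flange's). Camera axes: x right, y up, looking along -z (the intrinsics and any distortion apply to the point x, -y, -z); pixel columns grow to the right and rows downward; lengths in mm; the calibration is good to about 2 mm. A picture is of the moment at which its call begins: read the wrist's pose just before it. camera_params takes no time and is no camera call.
- order.sign_off(): hands the job in, once; it reports no verdict.
The state is a dict: "clock": time; "qpos": joint angles; "qvel": joint speeds; "joint_efforts": joint torques, N m; "eef_pos": TCP position; "tcp_rot": TCP orientation; "contact_force": force on the tool from outside, world axes, zero at the start; "wrist_torque": the same for the moment, N m; "opening": opening from 0.0 (shut) to 1.0 (fully open).
Only numpy, scipy, OpenCV 4.12 (cv2) and the standard library are available. Lean on these libraries where they do the work, as an engineer would, in place of code of your own. Each camera call takes 0.05 s, during which the arm holds its last target.

## Working session

There is one attempt and no reset: what is moved stays moved. The work goes in short steps, Python scripts to look and compute and a shell command to move; the robot and the scene stay as the last step left them, time stands still between calls to the robot, and variables do not carry over. Pictures are saved under pics/ and viewed, and the job is handed in when it is done.

```bash
ls; mkdir -p pics; python3 - <<'E'
from rig import r,viewer,order
import cv2,numpy as np
np.set_printoptions(precision=4,suppress=True)
print(r.sense())
for n in ("scene","side","wrist"):
    im=viewer.grab_frame(n); cv2.imwrite(f"pics/a_{n}.png",im[:,:,::-1])
    print(n,viewer.camera_params(n))
E
```

```text
pics
{'clock': 0.0, 'qpos': array([-1.1574,  0.3537,  1.6341,  0.    ,  1.1552, -0.0024]), 'qvel': array([ 0.0004, -0.0011, -0.0006,  0.0009,  0.0009,  0.0011]), 'joint_efforts': array([ -0.001 , -60.5252, -34.2068,  -0.    ,   0.0094,  -0.    ]), 'eef_pos': array([ 252.2663, -571.3409,  252.5516]), 'tcp_rot': array([-3.1402, -0.    ,  0.4158]), 'contact_force': array([-0.461 ,  0.3647,  0.2071]), 'wrist_torque': array([-0.0013,  0.022 , -0.0278]), 'opening': 1.0029703914620567}
scene {'intrinsics': array([[467.2241,   0.    , 256.5895],
       [  0.    , 467.2241, 189.7185],
       [  0.    ,   0.    ,   1.    ]]), 'pose': array([[  -0.771 ,    0.2769,   -0.5736, -245.6923],
       [  -0.6369,   -0.34  ,    0.692 ,  954.7735],
       [  -0.0034,    0.8988,    0.4384,  670.9254],
       [   0.    ,    0.    ,    0.    ,    1.    ]])}
side {'intrinsics': array([[491.9651,   0.    , 248.1493],
       [  0.    , 491.9651, 192.799 ],
       [  0.    ,   0.    ,   1.    ]]), 'pose': array([[  -0.8583,    0.193 ,   -0.4755, -108.495 ],
       [  -0.5129,   -0.288 ,    0.8087, 1085.3618],
       [   0.0191,    0.938 ,    0.3461,  529.3688],
       [   0.    ,    0.    ,    0.    ,    1.    ]])}
wrist {'intrinsics': array([[275.53  ,   0.    , 254.943 ],
       [  0.    , 275.53  , 194.5634],
       [  0.    ,   0.    ,   1.    ]]), 'T_tool_cam': array([[   0.0008,    0.9551,    0.2962,   76.7248],
       [   1.    ,   -0.0012,    0.0012,    0.2321],
       [   0.0015,    0.2962,   -0.9551, -120.359 ],
       [   0.    ,    0.    ,    0.    ,    1.    ]])}
```

View pics/a_scene.png

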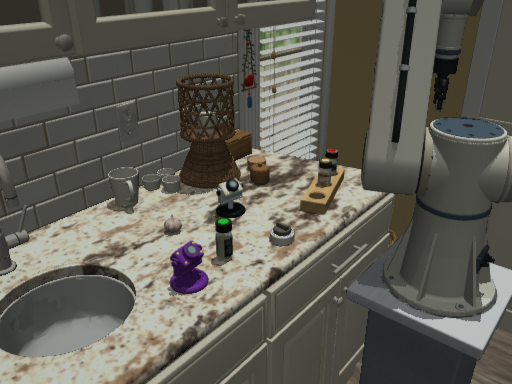

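View pics/a_side.png

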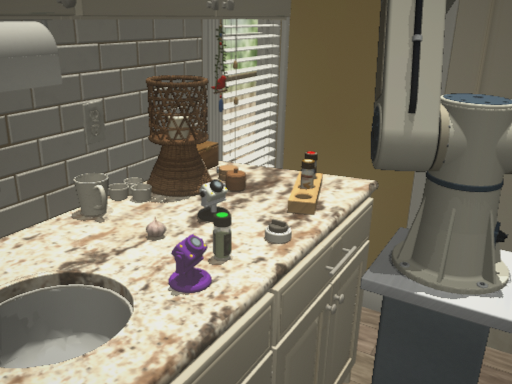

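View pics/a_wrist.png

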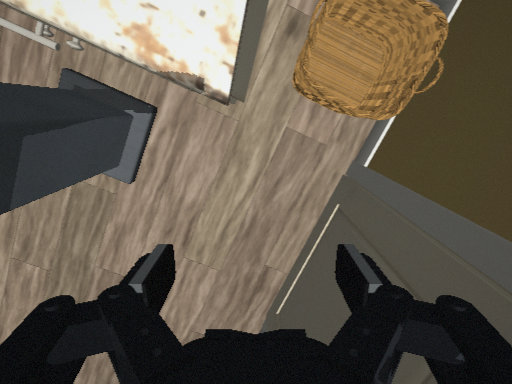

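Scene view: green-dot jar at about (223,240), white stock camera (231,200), purple look-alike (187,270), timer (282,234), garlic (172,226), salt cellar (259,172). The rack is around (323,190), with the empty pocket at (318,196), the plain jar at (325,175) and the red-dot jar at (332,157). Next I'll enlarge and measure.

```bash
cat > h.py <<'E'
import numpy as np, cv2
from rig import r,viewer,order
from scipy.spatial.transform import Rotation as Ro
np.set_printoptions(precision=2,suppress=True)
def toolT():
    s=r.sense(); T=np.eye(4); T[:3,:3]=Ro.from_euler('xyz',s['tcp_rot']).as_matrix(); T[:3,3]=s['eef_pos']; return T
def ray(n,px,T=None):
    c=viewer.camera_params(n); K=c['intrinsics']
    P=c['pose'] if 'pose' in c else (toolT() if T is None else T)@c['T_tool_cam']
    d=np.linalg.inv(K)@[px[0],px[1],1]; d=P[:3,:3]@[d[0],-d[1],-d[2]]
    return P[:3,3],d/np.linalg.norm(d)
def plane(n,px,z,T=None):
    o,d=ray(n,px,T); return o+d*(z-o[2])/d[2]
def tri(rays):
    A=0;b=0
    for o,d in rays:
        M=np.eye(3)-np.outer(d,d);A=A+M;b=b+M@o
    x=np.linalg.solve(A,b); return x,[np.linalg.norm(np.cross(x-o,d)) for o,d in rays]
def proj(n,X,T=None):
    c=viewer.camera_params(n);P=c['pose'] if 'pose' in c else (toolT() if T is None else T)@c['T_tool_cam']
    p=P[:3,:3].T@(np.array(X)-P[:3,3]); u=c['intrinsics']@[p[0],-p[1],-p[2]]; return u[:2]/u[2]
def blob(im,lo,hi,box=None):
    hsv=cv2.cvtColor(im,cv2.COLOR_RGB2HSV); m=cv2.inRange(hsv,np.array(lo),np.array(hi))
    n,l,st,c=cv2.connectedComponentsWithStats(m)
    return [(c[i],st[i]) for i in range(1,n) if st[i,4]>8 and (box is None or box[0]<c[i][0]<box[1] and box[2]<c[i][1]<box[3])]
E
python3 - <<'E'
from h import *
I={n:cv2.imread(f"pics/a_{n}.png")[:,:,::-1].copy() for n in("scene","side")}
for n in I:
    print(n,'green',[(c,s) for c,s in blob(I[n],(50,150,80),(75,255,255))])
    print(n,'red',[(c,s) for c,s in blob(I[n],(0,170,90),(6,255,255))],[(c,s) for c,s in blob(I[n],(172,150,90),(180,255,255))])
a=cv2.resize(I["scene"][140:220,285:365],None,fx=5,fy=5,interpolation=2)
b=cv2.resize(I["side"][140:220,265:345],None,fx=5,fy=5,interpolation=2)
cv2.imwrite("pics/c1.png",np.hstack([a,b])[:,:,::-1])
a=cv2.resize(I["scene"][170:300,160:260],None,fx=4,fy=4,interpolation=2)
b=cv2.resize(I["side"][170:300,160:260],None,fx=4,fy=4,interpolation=2)
cv2.imwrite("pics/c2.png",np.hstack([a,b])[:,:,::-1])
E
```

```text
scene green [(array([222.75, 220.89]), array([218, 218,  11,   7,  56], dtype=int32))]
scene red [(array([331.94, 149.88]), array([329, 149,   7,   3,  17], dtype=int32))] []
side green [(array([221.88, 214.17]), array([216, 212,  12,   5,  48], dtype=int32))]
side red [(array([221.17,  79.4 ]), array([218,  76,   7,   9,  30], dtype=int32)), (array([310.75, 152.  ]), array([307, 151,   8,   3,  16], dtype=int32))] []
```

View pics/c1.png

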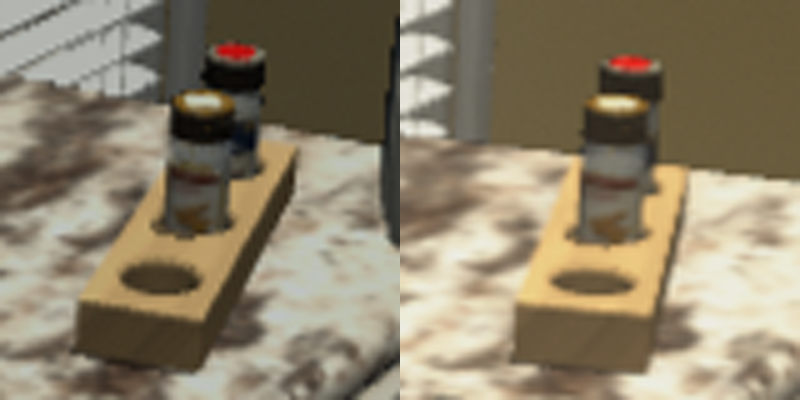

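View pics/c2.png

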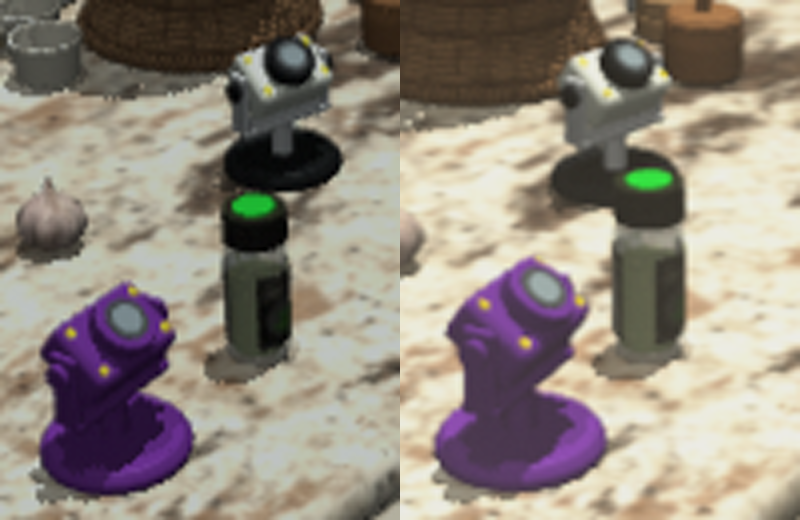

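```bash
python3 - <<'E'
from h import *
def two(nm,a,b,z):
    print(nm,plane('scene',a,z)[:2],plane('side',b,z)[:2],*tri([ray('scene',a),ray('side',b)]))
two('green',(222.75,220.9),(221.9,214.2),105)
two('red',(331.9,149.9),(310.75,152),115)
two('plain',(285+203/5,140+102/5),(265+217/5,140+104/5),115)
two('hole',(317,195.6),(303.4,196.2),35)
two('lens',(160+292/4,170+61/4),(160+228/4,170+58/4),95)
two('foot',(160+283/4,170+158/4),(200+0*1.,215),10)
print('rack top corners scene',[plane('scene',(285+x/5,140+y/5),35)[:2] for x,y in((78,303),(208,322),(297,147))])
print('side',[plane('side',(265+x/5,140+y/5),35)[:2] for x,y in((115,308),(248,317),(286,170))])
two('timer',(282,228),(278,228),40);two('salt',(259,165),(234,178),50);two('garlic',(172,226),(155,229),24);two('purple',(187,270),(188,265),50)
E
```

```text
green [448.34 246.88] [452.6  244.36] [451.09 245.13 104.48] [np.float64(1.3394776636036942), np.float64(1.3394776636036825)]
red [ 479.76 -308.66] [ 487.32 -313.81] [ 488.59 -320.93  111.23] [np.float64(2.4047466967806295), np.float64(2.40474669678061)]
plain [ 447.61 -218.52] [ 452.72 -219.2 ] [ 457.18 -232.52  109.56] [np.float64(1.7511529343440349), np.float64(1.7511529343441405)]
hole [ 418.79 -132.94] [ 424.47 -133.88] [ 428.36 -146.17   28.64] [np.float64(2.021760962584418), np.float64(2.0217609625845254)]
lens [578.86  66.01] [590.05  61.91] [593.02  53.72  89.22] [np.float64(3.4351692833207004), np.float64(3.4351692833204788)]
foot [593.12  63.44] [624.44  93.36] [740.24 -79.6  -88.59] [np.float64(14.014152851791147), np.float64(14.014152851791222)]
rack top corners scene [array([438.4 , -74.51]), array([ 365.96, -102.46]), array([ 454.98, -359.13])]
side [array([442.26, -70.83]), array([374.6 , -99.47]), array([ 460.38, -357.07])]
timer [381.17  94.17] [378.   112.47] [404.52  61.03  14.91] [np.float64(1.1205162441801468), np.float64(1.1205162441801233)]
salt [ 682.35 -178.15] [ 653.22 -122.82] [ 742.73 -257.55    1.55] [np.float64(6.7396333824011565), np.float64(6.739633382401111)]
garlic [635.8 253.5] [644.35 252.16] [648.36 245.33  18.1 ] [np.float64(2.719319156575765), np.float64(2.719319156575855)]
purple [426.05 390.11] [435.98 391.38] [444.68 376.83  37.62] [np.float64(3.564965960088208), np.float64(3.5649659600881836)]
```

Stock camera candidates: the white head on a black foot at scene (232,186), which fits the description, and the purple one at (187,270), a look-alike to leave alone. The crop confirms this. The red dot is on the far jar in the rack, the plain jar is in the middle, and the near pocket is empty. Next I'll move to overview points so the wrist camera can refine these positions.

```bash
cat >> h.py <<'E'
def down(yaw): return Ro.from_euler('xyz',[np.pi,0,yaw]).as_matrix()
def plan(p,R=None,smax=48,amax=8.2,n=None):
    T=toolT(); p0=T[:3,3].copy(); R0=T[:3,:3]
    R=R0 if R is None else R; p=np.array(p,float)
    w=Ro.from_matrix(R0.T@R).as_rotvec(degrees=True)
    N=n or int(max(1,np.ceil(np.linalg.norm(p-p0)/smax),np.ceil(np.linalg.norm(w)/amax)))
    rows=[];pos=p0.copy()
    for k in range(N):
        Rk=R0@Ro.from_rotvec(w*k/N,degrees=True).as_matrix()
        d=Rk.T@((p-p0)/N); rows.append([round(float(x),1) for x in d]+[round(float(x),2) for x in w/N])
    print(N,'rows; pos',p0,'rot',r.sense()['tcp_rot'],'t',r.sense()['clock'])
    for a in rows: print(a)
E
python3 - <<'E'
from h import *
plan([400,-250,380],down(1.9))
E
```

```text
11 rows; pos [ 252.29 -571.45  252.74] rot [-3.14  0.    0.42] t 0.15
[24.1, -21.3, -11.5, -0.0, -0.0, -7.73]
[26.7, -17.9, -11.6, -0.0, -0.0, -7.73]
[28.9, -14.1, -11.6, -0.0, -0.0, -7.73]
[30.5, -10.1, -11.6, -0.0, -0.0, -7.73]
[31.6, -5.9, -11.6, -0.0, -0.0, -7.73]
[32.1, -1.6, -11.6, -0.0, -0.0, -7.73]
[32.0, 2.7, -11.6, -0.0, -0.0, -7.73]
[31.4, 7.0, -11.6, -0.0, -0.0, -7.73]
[30.2, 11.2, -11.6, -0.0, -0.0, -7.73]
[28.4, 15.1, -11.6, -0.0, -0.0, -7.73]
[26.1, 18.8, -11.6, -0.0, -0.0, -7.73]
```

```bash
python3 -m inch '[[1,24,-21,-12,0,0,-7.7],[1,27,-18,-12,0,0,-7.7],[1,29,-14,-12,0,0,-7.7],[1,31,-10,-12,0,0,-7.7],[1,32,-6,-12,0,0,-7.7],[1,32,-2,-12,0,0,-7.7],[1,32,3,-12,0,0,-7.7],[1,31,7,-12,0,0,-7.7]]'; python3 -m inch '[[1,30,11,-12,0,0,-7.7],[1,28,15,-12,0,0,-7.7],[1,26,19,-12,0,0,-7.7],[1,0,0,0,0,0,0]]'
python3 - <<'E'
from h import *
T=toolT();np.save('pics/T_b.npy',T)
im=viewer.grab_frame('wrist'); cv2.imwrite('pics/b.png',im[:,:,::-1]); print(r.sense()['clock'],r.sense()['eef_pos'],r.sense()['tcp_rot'],r.sense()['qpos'])
E
```

```text
clock: 0.95
eef_pos: [358.0, -329.5, 348.1]
tcp_rot: [-3.137, -0.006, 1.526]
contact_force: [0.4, -0.1, -0.5]
opening: 1.0
clock: 1.35
eef_pos: [397.0, -234.7, 387.2]
tcp_rot: [3.141, -0.007, 1.953]
contact_force: [0.2, 0.5, 0.2]
opening: 0.999
1.4 [ 396.31 -235.84  386.39] [-3.14 -0.01  1.95] [-0.54 -0.02  1.79  0.    1.38 -0.92]
```

View pics/b.png

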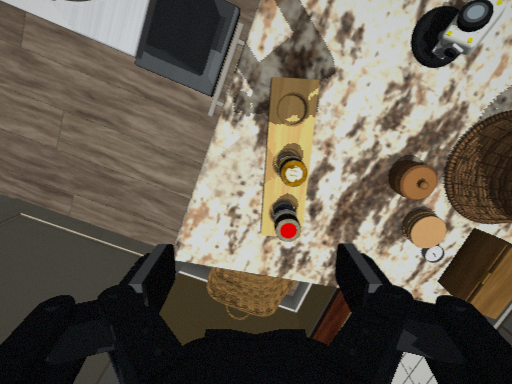

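Wrist view: empty pocket at about (293,108), plain jar (293,173), red dot (288,230), salt cellar (420,182), and the stock camera at the top right with its lens at (476,13).

```bash
python3 - <<'E'
from h import *
T=np.load('pics/T_b.npy'); im=cv2.imread('pics/b.png')[:,:,::-1].copy()
cv2.imwrite('pics/b2.png',np.hstack([cv2.resize(im[65:145,250:340],None,fx=4.4,fy=4.4,interpolation=2),cv2.resize(im[180:260,250:340],None,fx=4.4,fy=4.4,interpolation=2)])[:,:,::-1])
b=blob(im,(0,170,90),(6,255,255),(260,310,200,260));print(b)
for c,s in b: print('red',plane('wrist',c,115,T))
print('hole',plane('wrist',(293,108),35,T),'plain',plane('wrist',(294,174),115,T))
E
```

```text
[(array([288.04, 230.19]), array([280, 223,  17,  16, 200], dtype=int32))]
red [ 483.71 -309.06  115.  ]
hole [ 426.07 -136.37   35.  ] plain [ 455.65 -224.44  115.  ]
```

View pics/b2.png

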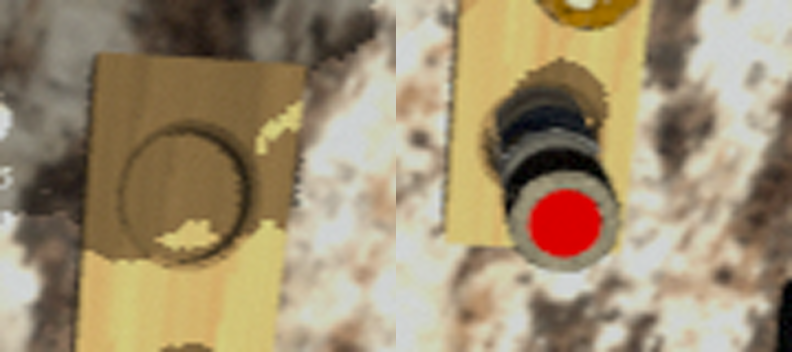

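```bash
python3 - <<'E'
from h import *
plan([500,-50,360],down(1.9))
E
```

```text
5 rows; pos [ 396.31 -235.84  386.39] rot [-3.14 -0.01  1.95] t 1.4
[26.8, 33.0, 5.4, -0.01, -0.08, 0.56]
[27.2, 32.7, 5.4, -0.01, -0.08, 0.56]
[27.5, 32.5, 5.4, -0.01, -0.08, 0.56]
[27.8, 32.2, 5.3, -0.01, -0.08, 0.56]
[28.1, 31.9, 5.3, -0.01, -0.08, 0.56]
```

```bash
python3 -m inch '[[1,27,33,5.4,0,0,0.6],[1,27,33,5.4,0,0,0.6],[1,27.5,32.5,5.4,0,0,0.6],[1,28,32,5.3,0,0,0.6],[1,28,32,5.3,0,0,0.5],[1,0,0,0,0,0,0]]'
python3 - <<'E'
from h import *
T=toolT();np.save('pics/T_c.npy',T)
im=viewer.grab_frame('wrist'); cv2.imwrite('pics/c.png',im[:,:,::-1]); print(r.sense()['clock'])
plan([520,110,330],down(1.9))
E
```

```text
clock: 2.0
eef_pos: [503.3, -50.6, 355.6]
tcp_rot: [-3.136, -0.005, 1.876]
contact_force: [-0.6, -1.0, 0.6]
opening: 1.003
2.05
4 rows; pos [502.32 -52.21 355.79] rot [-3.13 -0.    1.88] t 2.05
[37.3, 16.5, 6.5, -0.09, -0.06, -0.34]
[37.2, 16.7, 6.5, -0.09, -0.06, -0.34]
[37.1, 16.9, 6.5, -0.09, -0.06, -0.34]
[37.0, 17.1, 6.5, -0.09, -0.06, -0.34]
```

View pics/c.png

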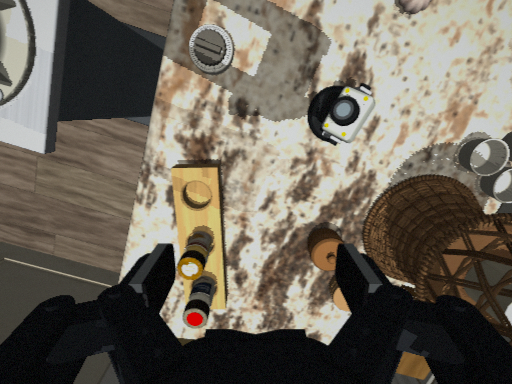

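This view shows the lens at about (346,110), the empty pocket (198,192), the timer (211,47) and the red dot (195,318). I'll take a second view nearer the green jar.

```bash
python3 -m inch '[[1,37,17,6.5,0,0,-0.3],[1,37,17,6.5,0,0,-0.3],[1,37,17,6.5,0,0,-0.3],[1,37,17,6.5,0,0,-0.3],[1,0,0,0,0,0,0]]'
python3 - <<'E'
from h import *
T=toolT();np.save('pics/T_d.npy',T)
im=viewer.grab_frame('wrist'); cv2.imwrite('pics/d.png',im[:,:,::-1]); print(r.sense()['clock'])
c=cv2.imread('pics/c.png')[:,:,::-1]
cv2.imwrite('pics/d2.png',np.vstack([np.hstack([cv2.resize(c[70:150,300:390],None,fx=4.4,fy=4.4,interpolation=2),cv2.resize(c[150:230,150:240],None,fx=4.4,fy=4.4,interpolation=2)])])[:,:,::-1])
E
```

```text
clock: 2.55
eef_pos: [522.0, 105.4, 326.7]
tcp_rot: [-3.131, -0.0, 1.882]
contact_force: [0.2, -0.5, 0.7]
opening: 1.001
2.6
```

View pics/d.png

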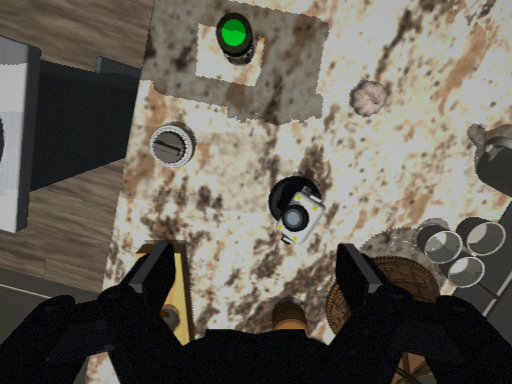

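View pics/d2.png

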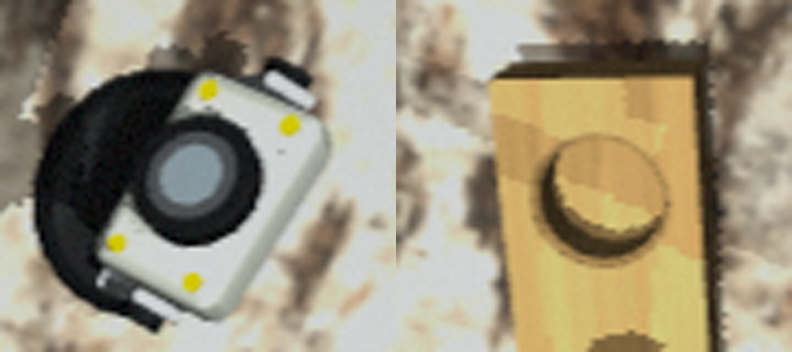

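Here the green dot is at about (234,34), the lens (294,216) and the garlic (369,98). Next I'll triangulate the head's yellow dots and the lens from these two views.

```bash
python3 - <<'E'
from h import *
Tc=np.load('pics/T_c.npy');Td=np.load('pics/T_d.npy')
c=cv2.imread('pics/c.png')[:,:,::-1].copy();d=cv2.imread('pics/d.png')[:,:,::-1].copy()
yc=[x[0] for x in blob(c,(24,150,120),(34,255,255),(310,380,80,150))];yd=[x[0] for x in blob(d,(24,150,120),(34,255,255),(265,335,185,250))]
print(yc,yd)
print('green',[(x[0],plane('wrist',x[0],105,Td)) for x in blob(d,(50,150,80),(75,255,255),(200,270,0,80))])
print('hole',plane('wrist',(150+205/4.4-90+0,150+200/4.4),35,Tc),plane('wrist',(291.8,109.8),35,np.load('pics/T_b.npy')))
print('red',[(plane('wrist',x[0],115,Tc)) for x in blob(c,(0,170,90),(6,255,255),(170,220,290,340))])
cv2.imwrite('pics/d3.png',cv2.resize(d[170:260,250:350],None,fx=6,fy=6,interpolation=2)[:,:,::-1])
E
```

```text
[array([347.,  90.]), array([365.5,  98. ]), array([325.8, 125. ]), array([343.38, 133.62])] [array([298.09, 196.64]), array([314.18, 207.73]), array([279.5, 226.5]), array([294.36, 238.45])]
green [(array([233.23,  32.46]), array([450.03, 246.82, 105.  ]))]
hole [ 283.22 -183.99   35.  ] [ 425.35 -139.62   35.  ]
red [array([ 483.86, -309.42,  115.  ])]
```

View pics/d3.png

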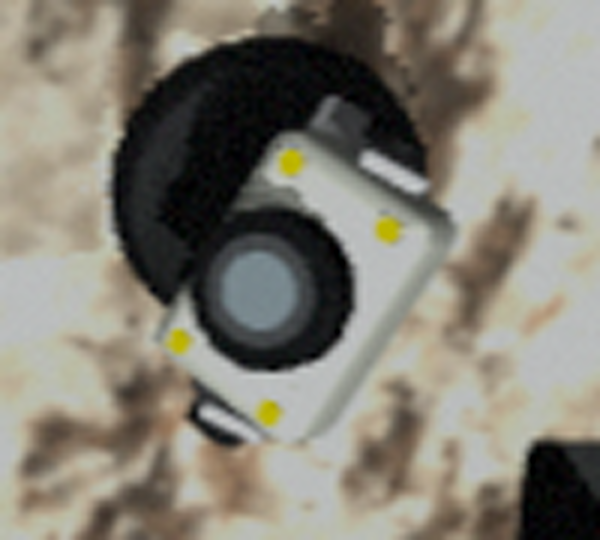

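```bash
python3 - <<'E'
from h import *
Tc=np.load('pics/T_c.npy');Td=np.load('pics/T_d.npy')
yc=np.array([[347,90],[365.5,98],[325.8,125],[343.4,133.6]]);yd=np.array([[298.1,196.6],[314.2,207.7],[279.5,226.5],[294.4,238.4]])
P=[]
for a,b in zip(yc,yd):
    x,e=tri([ray('wrist',a,Tc),ray('wrist',b,Td)]);P.append(x);print(x,e[0])
P=np.array(P)
L,e=tri([ray('wrist',(342.7,109.5),Tc),ray('wrist',(294,218.3),Td)]);print('lens',L,e[0])
y=(P[0]-P[2]+P[1]-P[3])/2; s=(P[0]-P[1]+P[2]-P[3])/2
print('y',y,np.linalg.norm(y),'s',s,np.linalg.norm(s)); n=np.cross(y,s);n/=np.linalg.norm(n);n*=np.sign(n[2]);print('normal',n,np.arccos(n[2]),'az',np.arctan2(n[1],n[0]),'az from y', np.arctan2(-y[0],y[1])+0, 'mean',P.mean(0))
print('hole',plane('wrist',(196.6,195.2),35,Tc))
print('lens@95',plane('wrist',(342.7,109.5),95,Tc),plane('wrist',(294,218.3),95,Td))
for p,q,T in((yc,'c',Tc),(yd,'d',Td)):
    Z=np.array([plane('wrist',a,85,T) for a in p]); yy=(Z[0]-Z[2]+Z[1]-Z[3])/2; print(q,'az est',np.arctan2(yy[1],yy[0])+np.pi/2,np.linalg.norm(yy))
E
```

```text
[591.05  84.33  77.22] 0.02933695140319635
[613.81  80.12  92.52] 0.04295400759341222
[581.34  32.83  76.26] 0.2801152802241068
[603.77  28.99  93.7 ] 0.04510339901101065
lens [591.63  57.6   93.91] 1.0044223756853456
y [ 9.88 51.32 -0.11] 52.25701125195208 s [-22.6    4.02 -16.37] 28.190136833367397
normal [-0.57  0.11  0.81] 0.6196304050573183 az 2.9486198086031687 az from y -0.19012691170519175 mean [597.49  56.57  84.93]
hole [ 427.48 -137.65   35.  ]
lens@95 [590.28  57.53  95.  ] [592.38  57.83  95.  ]
c az est 2.94948851231486 52.26841934243082
d az est 2.9563173272038252 52.30743017107554
```

Both views agree. The lens is at about (591,57.7,95), lean 0.62 rad (expected 0.61), azimuth 2.95 rad. Green jar: (450,246.5). Pocket: (426.8,-138.3), which is consistent with the 90 mm pitch from the red jar (483.8,-309.2). Now I'll go for the green jar.

```bash
python3 - <<'E'
from h import *
plan([450,246.5,190],down(1.89))
E
```

```text
5 rows; pos [521.9  103.55 327.03] rot [-3.13  0.    1.88] t 2.6
[31.6, -4.6, 27.4, -0.12, 0.01, -0.09]
[31.6, -4.6, 27.4, -0.12, 0.01, -0.09]
[31.7, -4.7, 27.4, -0.12, 0.01, -0.09]
[31.7, -4.7, 27.4, -0.12, 0.01, -0.09]
[31.7, -4.7, 27.4, -0.12, 0.01, -0.09]
```

```bash
python3 -m inch '[[1,32,-5,27,0,0,0],[1,32,-5,27,0,0,0],[1,32,-5,27,0,0,0],[1,31,-5,27,0,0,0],[1,31,-4,27,0,0,0],[1,0,0,0,-0.6,0,0],[1,0,0,0,0,0,0]]'
python3 - <<'E'
from h import *
T=toolT();im=viewer.grab_frame('wrist'); cv2.imwrite('pics/e.png',im[:,:,::-1])
print([(x[0],plane('wrist',x[0],105,T)) for x in blob(im,(50,150,80),(75,255,255))])
plan([450,246.5,75],down(1.89))
E
```

```text
clock: 3.3
eef_pos: [452.8, 235.1, 189.0]
tcp_rot: [3.138, 0.009, 1.865]
contact_force: [-0.0, -0.8, 0.1]
opening: 0.997
[(array([254.01, 195.06]), array([450.22, 246.24, 105.  ]))]
3 rows; pos [452.83 234.94 189.07] rot [3.14 0.01 1.86] t 3.35
[4.3, 0.1, 38.0, 0.06, 0.16, -0.5]
[4.2, 0.2, 38.0, 0.06, 0.16, -0.5]
[4.1, 0.2, 38.0, 0.06, 0.16, -0.5]
```

View pics/e.png

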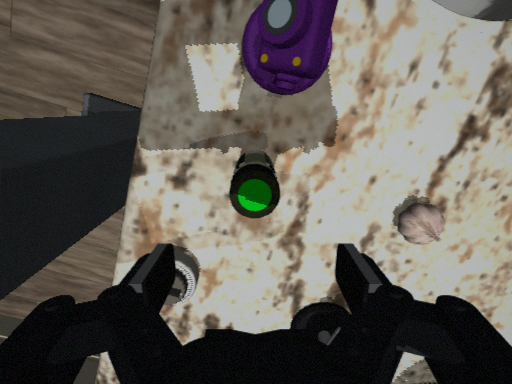

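The green dot is at (254,195), which gives (450.2,246.2) and confirms the target. I'll centre over it and descend.

```bash
python3 -m inch '[[1,12.5,0.3,20,0,0.5,-1.4],[1,0,0,20,0,0,0],[1,0,0,0,0,0,0]]'; python3 -c "
from h import *
plan([450.2,246.3,75],down(1.89))"
```

```text
clock: 3.65
eef_pos: [454.3, 243.5, 152.0]
tcp_rot: [3.132, -0.0, 1.884]
contact_force: [0.1, 0.5, 0.5]
opening: 0.998
2 rows; pos [454.35 243.48 151.97] rot [ 3.13 -0.    1.88] t 3.65
[2.0, -1.9, 38.5, 0.28, -0.01, -0.19]
[2.0, -1.7, 38.5, 0.28, -0.01, -0.19]
```

```bash
python3 -m inch '[[1,4,-3.6,10,0.5,0,0],[1,0,0,20,0,0,0],[1,0,0,0,0,0,0]]'; python3 -c "
from h import *
plan([450.2,246.3,75],down(1.89))"
```

```text
clock: 3.95
eef_pos: [452.7, 244.8, 124.3]
tcp_rot: [3.137, -0.001, 1.879]
contact_force: [0.3, -0.1, 0.2]
opening: 0.999
2 rows; pos [452.7  244.81 124.29] rot [ 3.14 -0.    1.88] t 3.95
[1.1, -1.1, 24.6, 0.14, -0.02, -0.31]
[1.1, -1.0, 24.6, 0.14, -0.02, -0.31]
```

```bash
python3 -m inch '[[1,2.8,-2.5,20,0,0,0],[1,0.5,-0.5,20,0,0,0],[1,0,0,9,0,0,0],[1,0,0,0,0,0,0]]'; python3 -c "
from h import *
plan([450.2,246.3,75],down(1.89))"
```

```text
clock: 4.35
eef_pos: [452.3, 247.5, 78.5]
tcp_rot: [3.131, -0.002, 1.877]
contact_force: [0.8, -0.9, -0.4]
opening: 0.997
1 rows; pos [452.29 247.54  78.48] rot [ 3.13 -0.    1.88] t 4.35
[-0.6, -2.4, 3.5, 0.59, -0.1, -0.75]
```

Lateral error is about 2 mm, which is fine. Closing the gripper now.

```bash
python3 -m inch '[[1,-0.6,-2.2,3.5,0.6,0,0],[0.3,0,0,0,0,0,0],[0,0,0,0,0,0,0],[0,0,0,0,0,0,0],[0,0,0,0,0,0,0],[0,0,0,0,0,0,0]]' 50; python3 -m inch '[[0,0,0,-15,0,0,0],[0,0,0,-15,0,0,0],[0,0,0,0,0,0,0]]'; python3 - <<'E'
from h import *
cv2.imwrite('pics/f.png',np.hstack([viewer.grab_frame('side')[130:300,130:330],viewer.grab_frame('scene')[130:300,130:330]])[:,:,::-1])
E
```

```text
clock: 4.95
eef_pos: [452.1, 246.9, 78.2]
tcp_rot: [3.139, -0.002, 1.877]
contact_force: [-0.0, 0.6, -0.7]
opening: 0.468
clock: 5.25
eef_pos: [451.6, 246.6, 108.4]
tcp_rot: [3.14, -0.002, 1.877]
contact_force: [0.1, 1.0, -1.6]
opening: 0.468
```

View pics/f.png

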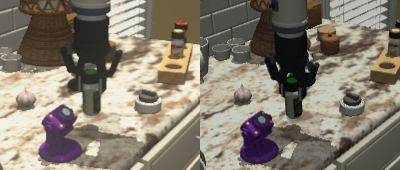

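The jar is held (opening 0.468, about 40 mm) and lifted clear. Now moving it over the pocket.

```bash
python3 -c "
from h import *
plan([440,150,210],down(1.89),smax=40)"
```

```text
4 rows; pos [450.67 246.12 106.98] rot [-3.14 -0.    1.88] t 5.35
[-22.1, -9.8, -25.8, -0.01, -0.03, -0.19]
[-22.0, -9.9, -25.8, -0.01, -0.03, -0.19]
[-22.0, -9.9, -25.8, -0.01, -0.03, -0.19]
[-22.0, -10.0, -25.8, -0.01, -0.03, -0.19]
```

```bash
python3 -m inch '[[0,-5,-2,-35,0,0,0],[0,-15,-7,-35,0,0,0],[0,-30,-13,-30,0,0,0],[0,-38,-17,-4,0,0,0],[0,-38,-17,0,0,0,0],[0,-38,-17,0,0,0,0]]'; python3 -c "
from h import *
plan([426.8,-138.3,210],down(1.89),smax=40)"
```

```text
clock: 5.95
eef_pos: [429.8, 65.5, 210.1]
tcp_rot: [-3.137, -0.001, 1.884]
contact_force: [0.7, -0.2, -0.7]
opening: 0.464
6 rows; pos [429.84  65.53 210.15] rot [-3.14 -0.    1.88] t 5.95
[-32.2, -10.9, 0.1, -0.04, -0.01, -0.06]
[-32.2, -11.0, 0.1, -0.04, -0.01, -0.06]
[-32.1, -11.0, 0.0, -0.04, -0.01, -0.06]
[-32.1, -11.0, 0.0, -0.04, -0.01, -0.06]
[-32.1, -11.1, 0.0, -0.04, -0.01, -0.06]
[-32.1, -11.1, 0.0, -0.04, -0.01, -0.06]
```

```bash
python3 -m inch '[[0,-32,-11,0,0,0,0],[0,-32,-11,0,0,0,0],[0,-32,-11,0,0,0,0],[0,-32,-11,0,0,0,0],[0,-32,-11,0,0,0,0],[0,-24,-9,0,0,0,0],[0,0,0,0,0,0,0],[0,0,0,0,0,0,0]]'; python3 - <<'E'
from h import *
T=toolT();im=viewer.grab_frame('wrist'); cv2.imwrite('pics/g.png',im[:,:,::-1])
plan([426.8,-138.3,140],down(1.89),smax=40)
E
```

```text
clock: 6.75
eef_pos: [420.5, -141.0, 204.5]
tcp_rot: [-3.131, -0.003, 1.879]
contact_force: [0.9, 1.3, -0.7]
opening: 0.469
2 rows; pos [ 420.51 -140.73  204.45] rot [-3.13 -0.    1.88] t 6.8
[0.1, 3.7, 32.2, -0.31, -0.08, -0.29]
[0.1, 3.5, 32.2, -0.31, -0.08, -0.29]
```

View pics/g.png

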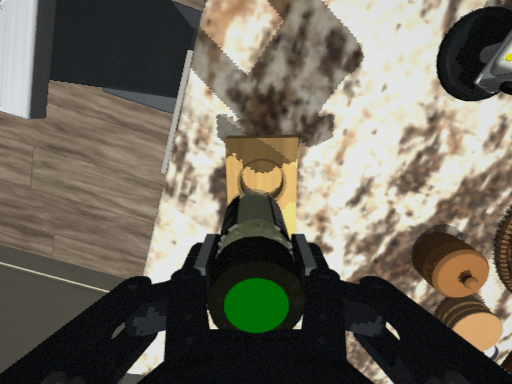

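```bash
python3 - <<'E'
from h import *
T=toolT();im=cv2.imread('pics/g.png')[:,:,::-1].copy()
print('hole',plane('wrist',(263,181),35,T))
b=blob(im,(50,150,60),(75,255,255));print([(x[0],plane('wrist',x[0],T[2,3]+26.8,T)-T[:3,3]) for x in b])
cv2.imwrite('pics/g2.png',cv2.resize(im[120:240,200:320],None,fx=5,fy=5,interpolation=2)[:,:,::-1])
E
```

```text
hole [ 427.54 -136.35   35.  ]
[(array([255.95, 304.94]), array([ 1.84,  0.33, 26.8 ]))]
```

View pics/g2.png

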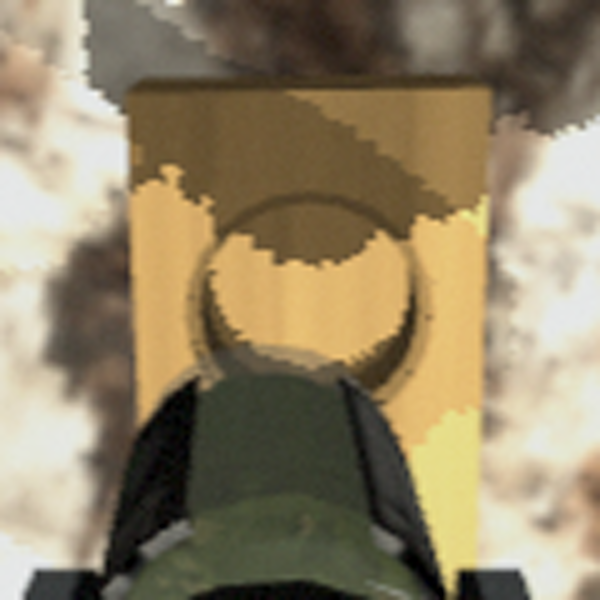

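```bash
python3 -c "
from h import *
plan([425,-138,145],down(1.89),smax=30)"; python3 -m inch '[[0,1,5.1,20,-0.5,0,0],[0,0,0,20,0,0,0],[0,0,0,18,0,0,0],[0,0,0,0,0,0,0]]';python3 -c "
from h import *
plan([425,-138,118],down(1.89),smax=30)"
```

```text
2 rows; pos [ 420.51 -140.73  204.45] rot [-3.13 -0.    1.88] t 6.8
[0.5, 2.9, 29.7, -0.31, -0.08, -0.29]
[0.6, 2.7, 29.7, -0.31, -0.08, -0.29]
clock: 7.2
eef_pos: [425.3, -134.6, 144.3]
tcp_rot: [-3.141, -0.003, 1.884]
contact_force: [-0.3, -0.4, -1.1]
opening: 0.468
1 rows; pos [ 425.32 -134.59  144.31] rot [-3.14 -0.    1.88] t 7.2
[-3.2, -1.3, 26.3, -0.05, -0.19, -0.36]
```

```bash
python3 -m inch '[[0,-3.2,-1.3,13,0,0,0],[0,0,0,10,0,0,0],[0,0,0,0,0,0,0]]';python3 - <<'E'
from h import *
plan([425,-138,118],down(1.89),smax=30)
cv2.imwrite('pics/i.png',np.hstack([cv2.resize(viewer.grab_frame('side')[120:220,250:350],None,fx=4,fy=4),cv2.resize(viewer.grab_frame('scene')[120:220,270:370],None,fx=4,fy=4)])[:,:,::-1])
E
```

```text
clock: 7.5
eef_pos: [425.8, -136.1, 121.6]
tcp_rot: [-3.141, -0.003, 1.887]
contact_force: [-0.8, 0.5, -1.9]
opening: 0.462
1 rows; pos [ 425.78 -136.05  121.58] rot [-3.14 -0.    1.89] t 7.5
[-1.6, -1.3, 3.6, -0.04, -0.2, -0.19]
```

View pics/i.png

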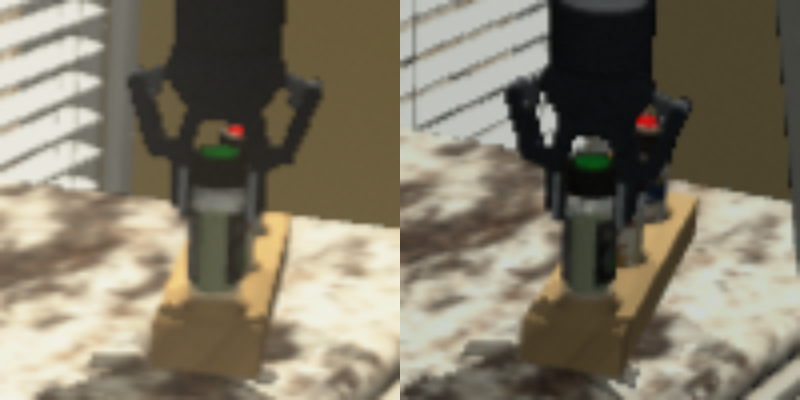

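In both views the jar base sits just above the pocket. Descending slowly with force checks.

```bash
python3 -m inch '[[0,-1.2,-1,6,0,0,0],[0,0,0,6,0,0,0],[0,0,0,0,0,0,0]]'; python3 -m inch '[[0,-0.3,0,5,0,0,0],[0,0,0,0,0,0,0]]'
```

```text
clock: 7.9
eef_pos: [426.8, -138.1, 111.1]
tcp_rot: [3.139, -0.001, 1.887]
contact_force: [0.5, 0.4, -0.2]
opening: 0.467
clock: 8.1
eef_pos: [427.0, -138.5, 105.8]
tcp_rot: [3.139, -0.001, 1.886]
contact_force: [0.3, 0.3, -2.3]
opening: 0.469
```

The base is now 7 mm below the mouth with no contact force, so it is entering.

```bash
python3 -m inch '[[0,0,0,5,0,0,0],[0,0,0,5,0,0,0],[0,0,0,0,0,0,0]]'; python3 -m inch '[[0,0,0,4,0,0,0],[0,0,0,2,0,0,0],[0,0,0,0,0,0,0]]'
```

```text
clock: 8.4
eef_pos: [427.1, -138.5, 94.9]
tcp_rot: [3.139, -0.001, 1.886]
contact_force: [-0.3, -0.3, -1.0]
opening: 0.465
clock: 8.7
eef_pos: [427.0, -138.5, 88.2]
tcp_rot: [3.139, -0.001, 1.886]
contact_force: [0.1, 0.6, -0.8]
opening: 0.468
```

```bash
python3 -m inch '[[0,0,0,1.5,0,0,0],[0,0,0,0,0,0,0]]'; python3 -m inch '[[0,0,0,1.5,0,0,0],[0,0,0,0,0,0,0]]'
```

```text
clock: 8.9
eef_pos: [427.3, -138.8, 87.6]
tcp_rot: [3.139, -0.0, 1.887]
contact_force: [0.3, 0.1, -1.5]
opening: 0.471
clock: 9.1
eef_pos: [428.0, -139.2, 87.7]
tcp_rot: [3.138, 0.001, 1.887]
contact_force: [0.8, -0.2, -1.0]
opening: 0.471
```

It has stopped at 87.6, which matches the floor. Releasing, then backing off.

```bash
python3 -m inch '[[0.6,0,0,0,0,0,0],[0.8,0,0,0,0,0,0],[1,0,0,0,0,0,0],[1,0,0,0,0,0,0]]'; python3 -m inch '[[1,0,0,-20,0,0,0],[1,0,0,-40,0,0,0],[1,0,0,-40,0,0,0],[1,0,0,-30,0,0,0],[1,0,0,0,0,0,0]]';python3 - <<'E'
from h import *
T=toolT();im=viewer.grab_frame('wrist'); cv2.imwrite('pics/j.png',im[:,:,::-1])
for z in (115,): print([(x[0],plane('wrist',x[0],z,T)) for x in blob(im,(50,150,60),(75,255,255))],[(x[0],plane('wrist',x[0],z,T)) for x in blob(im,(0,170,90),(6,255,255))])
s=viewer.grab_frame('side');c=viewer.grab_frame('scene')
cv2.imwrite('pics/j2.png',np.hstack([cv2.resize(s[120:220,250:350],None,fx=4,fy=4),cv2.resize(c[120:220,270:370],None,fx=4,fy=4)])[:,:,::-1])
g1=blob(c,(50,150,60),(75,255,255));g2=blob(s,(50,150,60),(75,255,255))
print(tri([ray('scene',g1[0][0]),ray('side',g2[0][0])]),plane('scene',g1[0][0],115),plane('side',g2[0][0],115))
E
```

```text
clock: 9.5
eef_pos: [428.4, -139.3, 87.7]
tcp_rot: [3.137, 0.001, 1.887]
contact_force: [0.4, -0.8, 1.1]
opening: 0.999
clock: 10.0
eef_pos: [426.8, -138.9, 220.9]
tcp_rot: [3.14, -0.001, 1.887]
contact_force: [0.1, -0.8, -0.1]
opening: 0.997
[(array([255.71, 201.82]), array([ 428.81, -139.01,  115.  ]))] []
(array([ 431.06, -144.36,  112.29]), [np.float64(1.5748261475982683), np.float64(1.5748261475981762)]) [ 425.33 -136.93  115.  ] [ 430.09 -139.57  115.  ]
```

View pics/j.png

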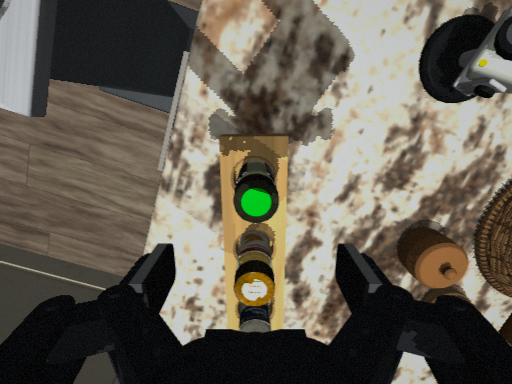

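View pics/j2.png

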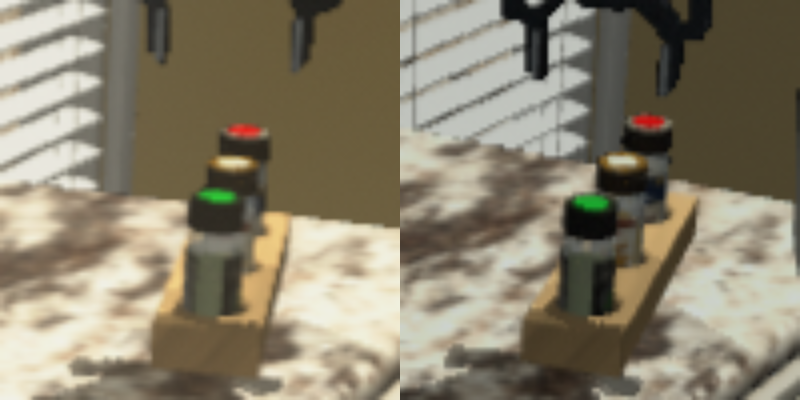

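Green jar is seated upright in the end pocket: lid dot at z≈113–115 and centred at (428.8,-139). Now for the red jar.

```bash
python3 -c "
from h import *
print(r.sense()['qpos'])
plan([483.8,-309.2,220],down(1.89),smax=40)"
```

```text
[-0.32  0.12  2.03  0.    1.   -0.64]
5 rows; pos [ 424.32 -138.13  216.75] rot [-3.14 -0.01  1.89] t 10.15
[-36.2, 0.7, -0.8, -0.05, -0.06, -0.04]
[-36.2, 0.6, -0.8, -0.05, -0.06, -0.04]
[-36.2, 0.6, -0.8, -0.05, -0.06, -0.04]
[-36.2, 0.6, -0.7, -0.05, -0.06, -0.04]
[-36.2, 0.6, -0.7, -0.05, -0.06, -0.04]
```

```bash
python3 -m inch '[[1,-36,0.6,-1,0,0,0],[1,-36,0.6,-1,0,0,0],[1,-36,0.6,-1,0,0,0],[1,-36,0.6,-1,0,0,0],[1,-30,0.6,-1,0,0,0],[1,0,0,0,0,0,0],[1,0,0,0,0,0,0]]'; python3 - <<'E'
from h import *
T=toolT();im=viewer.grab_frame('wrist'); cv2.imwrite('pics/k.png',im[:,:,::-1])
print([(x[0],x[1][4],plane('wrist',x[0],115,T)) for x in blob(im,(0,170,70),(6,255,255))])
plan([483.8,-309.2,140],down(1.89),smax=40)
E
```

```text
clock: 10.85
eef_pos: [477.3, -305.1, 206.7]
tcp_rot: [-3.124, -0.021, 1.888]
contact_force: [0.4, 0.2, -0.5]
opening: 0.997
[(array([261.2 , 215.85]), np.int32(732), array([ 483.65, -309.57,  115.  ]))]
2 rows; pos [ 477.25 -304.88  206.73] rot [-3.12 -0.02  1.89] t 10.9
[-3.8, 3.0, 33.2, -0.51, -0.6, -0.03]
[-3.4, 2.7, 33.3, -0.51, -0.6, -0.03]
```

View pics/k.png

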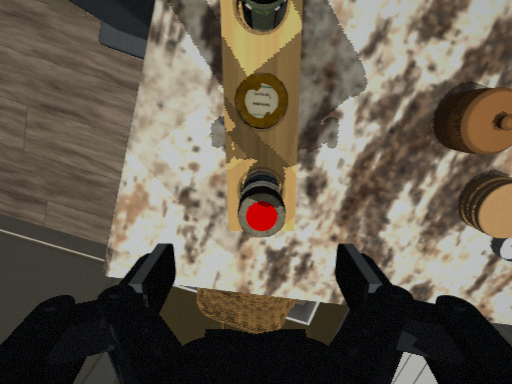

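The red dot is at (261,216), which gives (483.7,-309.5). The plain lid (261,100) stays untouched. Levelling, centring and descending.

```bash
python3 -m inch '[[1,-5,5,15,-1,-1.2,0],[1,0,0,20,0,0,0],[1,0,0,10,0,0,0],[1,0,0,0,0,0,0]]'; python3 -c "
from h import *
plan([483.7,-309.4,85],down(1.89),smax=40)"
```

```text
clock: 11.3
eef_pos: [481.4, -303.3, 158.4]
tcp_rot: [-3.139, -0.003, 1.892]
contact_force: [1.1, 0.8, -0.6]
opening: 1.0
2 rows; pos [ 481.36 -303.34  158.39] rot [-3.14 -0.    1.89] t 11.3
[-3.4, 0.2, 36.7, -0.06, -0.08, 0.05]
[-3.3, 0.2, 36.7, -0.06, -0.08, 0.05]
```

```bash
python3 -m inch '[[1,-6.7,0.5,10,0,0,0],[1,0,0,12,0,0,0],[1,0,0,0,0,0,0]]'; python3 -c "
from h import *
plan([483.7,-309.4,85],down(1.89),smax=60)"
```

```text
clock: 11.6
eef_pos: [484.5, -309.3, 135.8]
tcp_rot: [-3.14, -0.002, 1.893]
contact_force: [-0.5, -0.1, 0.1]
opening: 0.996
1 rows; pos [ 484.47 -309.26  135.8 ] rot [-3.14 -0.    1.89] t 11.6
[-0.0, -0.7, 50.8, -0.09, -0.13, 0.16]
```

```bash
python3 -m inch '[[1,0,-0.7,20,0,0,0],[1,0,0,20,0,0,0],[1,0,0,10,0,0,0],[1,0,0,0,0,0,0]]'; python3 -c "
from h import *
plan([483.7,-309.4,85],down(1.89),smax=60)"
```

```text
clock: 12.0
eef_pos: [484.9, -310.4, 85.4]
tcp_rot: [3.141, -0.0, 1.892]
contact_force: [-0.5, -0.7, 0.3]
opening: 0.997
1 rows; pos [ 484.94 -310.44   85.37] rot [ 3.14 -0.    1.89] t 12.0
[1.4, -0.8, 0.4, 0.01, -0.01, 0.13]
```

```bash
python3 -m inch '[[0.5,1,-0.8,0,0,0,0],[0,0,0,0,0,0,0],[0,0,0,0,0,0,0],[0,0,0,0,0,0,0],[0,0,0,0,0,0,0],[0,0,0,0,0,0,0]]' 60; python3 -m inch '[[0,0,0,-10,0,0,0],[0,0,0,-15,0,0,0],[0,0,0,-15,0,0,0],[0,0,0,-20,0,0,0],[0,0,0,-30,0,0,0],[0,0,0,-30,0,0,0],[0,0,0,-20,0,0,0],[0,0,0,0,0,0,0]]'; python3 - <<'E'
from h import *
im=viewer.grab_frame('wrist')
s=viewer.grab_frame('side');c=viewer.grab_frame('scene')
cv2.imwrite('pics/l.png',np.hstack([cv2.resize(s[80:220,230:370],None,fx=2.8,fy=2.8),cv2.resize(c[80:220,250:390],None,fx=2.8,fy=2.8)])[:,:,::-1])
E
```

```text
clock: 12.6
eef_pos: [485.2, -310.6, 88.4]
tcp_rot: [3.139, 0.003, 1.892]
contact_force: [0.3, -0.7, -1.0]
opening: 0.467
clock: 13.4
eef_pos: [484.2, -309.9, 237.7]
tcp_rot: [3.139, 0.002, 1.892]
contact_force: [0.2, -0.8, -1.6]
opening: 0.466
```

View pics/l.png

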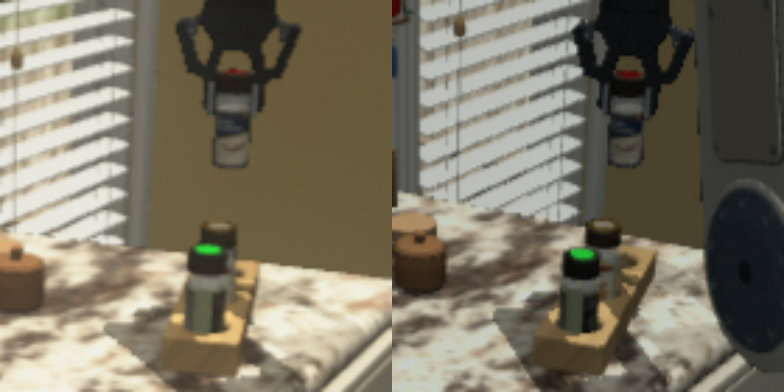

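The red jar is held and clear, with green and plain both standing in the rack. Now moving to the inspection pose with the tilt.

```bash
cat >> h.py <<'E'
L=np.array([591,57.7,95.]); az=2.951
zc=np.array([np.sin(.61)*np.cos(az),np.sin(.61)*np.sin(az),np.cos(.61)])
def goalR():
    R0=down(1.89); a=R0[:,2]; v=np.cross(a,-zc); return Ro.from_rotvec(v/np.linalg.norm(v)*np.arccos(a@-zc)).as_matrix()@R0
H=78.4
goalP=L+(120+H)*zc
E
python3 -c "
from h import *
print(goalP,zc)
plan(goalP+[0,0,30],goalR(),smax=40)"
```

```text
[479.4   79.23 257.62] [-0.56  0.11  0.82]
10 rows; pos [ 482.51 -308.88  233.64] rot [-3.14 -0.    1.89] t 13.55
[36.9, 12.0, -5.3, -3.06, -1.72, 0.01]
[36.8, 12.3, -5.8, -3.06, -1.72, 0.01]
[36.6, 12.6, -6.2, -3.06, -1.72, 0.01]
[36.4, 12.9, -6.7, -3.06, -1.72, 0.01]
[36.2, 13.3, -7.0, -3.06, -1.72, 0.01]
[36.0, 13.6, -7.4, -3.06, -1.72, 0.01]
[35.8, 14.0, -7.8, -3.06, -1.72, 0.01]
[35.5, 14.5, -8.1, -3.06, -1.72, 0.01]
[35.3, 14.9, -8.3, -3.06, -1.72, 0.01]
[35.0, 15.3, -8.6, -3.06, -1.72, 0.01]
```

```bash
python3 -m inch '[[0,37,12,-8,-3,-1.7,0],[0,37,12,-8,-3,-1.7,0],[0,37,12.5,-8,-3,-1.7,0],[0,36,13,-8,-3,-1.7,0],[0,36,13,-8,-3,-1.7,0]]'; python3 -c "
from h import *
print(r.sense()['qpos'])
plan(goalP+[0,0,30],goalR(),smax=40)"
```

```text
clock: 14.05
eef_pos: [477.1, -111.7, 261.3]
tcp_rot: [2.88, 0.14, 1.867]
contact_force: [1.0, 0.3, -0.5]
opening: 0.463
[-0.24 -0.01  2.09  0.03  0.76 -0.57]
5 rows; pos [ 477.13 -111.72  261.31] rot [2.88 0.14 1.87] t 14.05
[35.3, 13.8, -6.9, -3.14, -1.77, -0.06]
[35.1, 14.3, -7.3, -3.14, -1.77, -0.06]
[34.8, 14.7, -7.5, -3.14, -1.77, -0.06]
[34.6, 15.2, -7.8, -3.14, -1.77, -0.06]
[34.3, 15.6, -8.0, -3.14, -1.77, -0.06]
```

```bash
python3 -m inch '[[0,35,14,-7,-3.1,-1.8,0],[0,35,14,-7,-3.1,-1.8,0],[0,35,15,-8,-3.1,-1.8,0],[0,35,15,-8,-3.1,-1.8,0],[0,33,15,-8,-3.1,-1.8,0],[0,0,0,0,0,0,0],[0,0,0,0,0,0,0]]'; python3 - <<'E'
from h import *
print(r.sense()['qpos'])
plan(goalP,goalR(),smax=40)
T=toolT();im=viewer.grab_frame('wrist');s=viewer.grab_frame('side');c=viewer.grab_frame('scene')
b=[x for x in blob(im,(0,170,50),(6,255,255)) if x[1][4]>300]
for x in b: 
    o,d=ray('wrist',x[0],T); # lid plane: tool z = -(105-78.4)
    n=T[:3,2];q=T[:3,3]-n*(105-H); X=o+d*((q-o)@n)/(d@n); print('lid in tool',T[:3,:3].T@(X-T[:3,3]))
cv2.imwrite('pics/m.png',im[:,:,::-1])
cv2.imwrite('pics/m2.png',np.hstack([cv2.resize(s[80:260,150:310],None,fx=2.4,fy=2.4),cv2.resize(c[80:260,150:310],None,fx=2.4,fy=2.4)])[:,:,::-1])
E
```

```text
clock: 14.75
eef_pos: [471.6, 70.7, 277.0]
tcp_rot: [2.628, 0.273, 1.818]
contact_force: [0.0, 0.5, -0.4]
opening: 0.466
[ 0.33 -0.12  2.25 -0.54  0.57  0.41]
1 rows; pos [471.62  70.68 276.96] rot [2.63 0.27 1.82] t 14.75
[11.4, 0.1, 19.5, -1.82, -0.74, 0.07]
lid in tool [  0.35   1.18 -26.6 ]
```

View pics/m.png

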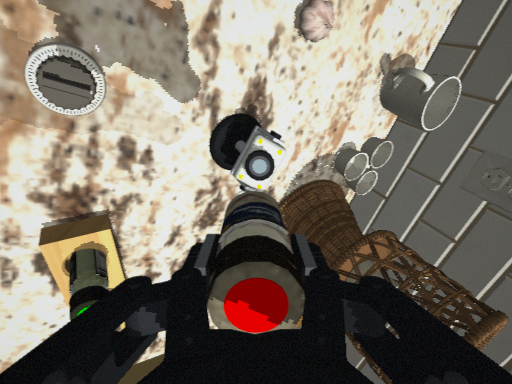

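View pics/m2.png

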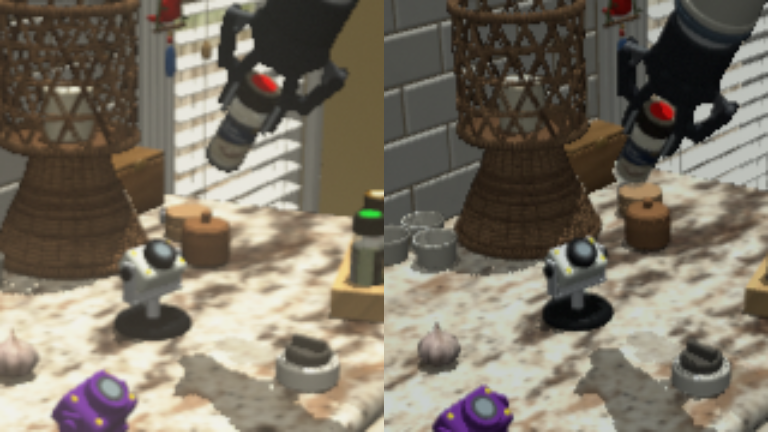

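The jar is tilted towards the lens, which appears at (260,166) in the wrist view. Making the final approach in small steps.

```bash
python3 -m inch '[[0,6,0,10,-1,-0.4,0],[0,5,0,8,-0.8,-0.3,0],[0,0,0,0,0,0,0],[0,0,0,0,0,0,0]]'; python3 - <<'E'
from h import *
plan(goalP,goalR(),smax=40)
T=toolT();im=viewer.grab_frame('wrist')
cv2.imwrite('pics/n.png',cv2.resize(im[100:220,190:310],None,fx=5,fy=5,interpolation=2)[:,:,::-1])
print([x[0] for x in blob(im,(24,150,110),(34,255,255),(190,310,100,220))])
Ti=np.linalg.inv(T)
print('lens in tool (before)',Ti@np.r_[L,1], 'proj lens',proj('wrist',L,T))
E
```

```text
clock: 15.3
eef_pos: [480.8, 72.5, 258.8]
tcp_rot: [2.595, 0.284, 1.799]
contact_force: [-0.1, 0.6, -0.9]
opening: 0.463
1 rows; pos [480.82  72.49 258.84] rot [2.6  0.28 1.8 ] t 15.3
[7.0, 0.5, -0.6, -0.25, 0.32, -0.49]
[array([255.41, 143.12]), array([275.71, 154.5 ]), array([235.29, 180.5 ])]
lens in tool (before) [  8.06   1.39 197.83   1.  ] proj lens [255.44 169.91]
```

View pics/n.png

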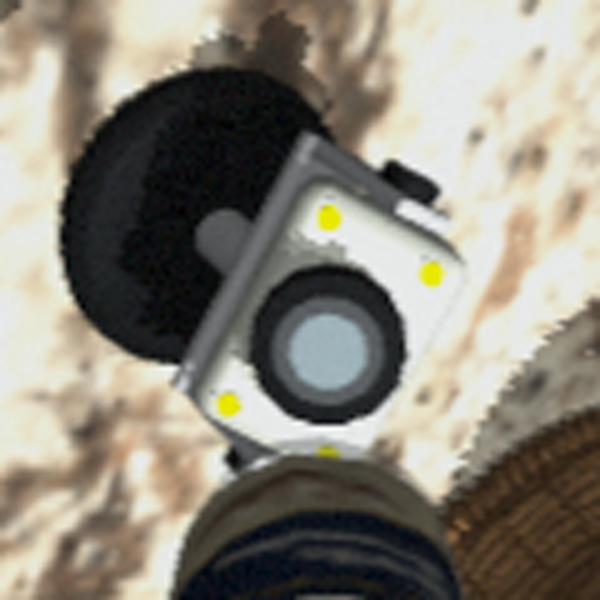

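The lens is observed at (255.6,169.8) and predicted at (255.4,169.9), so the estimate holds. Final trim now.

```bash
python3 -m inch '[[0,7,0.5,-0.6,-0.2,0.3,-0.4],[0,0,0,0,0,0,0],[0,0,0,0,0,0,0]]'; python3 - <<'E'
from h import *
plan(goalP,goalR(),smax=40)
T=toolT();im=viewer.grab_frame('wrist')
Ti=np.linalg.inv(T); print('lens in tool',Ti@np.r_[L,1],'tilt err deg',np.degrees(np.arccos(min(1,-T[:3,2]@zc))),'proj',proj('wrist',L,T),r.sense()['qpos'])
cv2.imwrite('pics/o.png',cv2.resize(im[100:220,190:310],None,fx=5,fy=5,interpolation=2)[:,:,::-1])
E
```

```text
clock: 15.65
eef_pos: [479.7, 78.8, 258.7]
tcp_rot: [2.593, 0.282, 1.806]
contact_force: [0.3, 0.5, -1.5]
opening: 0.46
1 rows; pos [479.71  78.83 258.7 ] rot [2.59 0.28 1.81] t 15.65
[0.7, -0.7, 0.7, -0.01, 0.05, -0.2]
lens in tool [  0.9   -0.6  199.07   1.  ] tilt err deg 0.04755338331153114 proj [253.76 175.61] [ 0.36 -0.08  2.28 -0.68  0.5   0.57]
```

Pose is within about 1 mm and 0.05°. Now checking that the jar itself sits straight in the gripper.

```bash
python3 - <<'E'
from h import *
T=toolT(); out=[]
for n in('side','scene'):
    im=viewer.grab_frame(n).copy()
    x0,y0=(190,90); big=cv2.resize(im[y0:y0+120,x0:x0+90],None,fx=4.4,fy=4.4,interpolation=2)
    for h,col in((H,(0,255,0)),(H-105,(255,255,0))):
        pts=[]
        for a in np.linspace(0,2*np.pi,40):
            X=T@[20.5*np.cos(a),20.5*np.sin(a),h,1]; pts.append((proj(n,X[:3])-[x0,y0]+.5)*4.4)
        cv2.polylines(big,[np.int32(pts)],True,col,1)
    out.append(big)
cv2.imwrite('pics/p.png',np.hstack(out)[:,:,::-1])
cv2.imwrite('pics/p2.png',viewer.grab_frame('scene')[:,:,::-1])
s=r.sense();print(s['clock'],s['opening'],s['qvel'],s['eef_pos'])
E
```

```text
15.85 0.465266810917704 [-0.  0.  0. -0. -0.  0.] [479.66  78.81 258.54]
```

View pics/p.png

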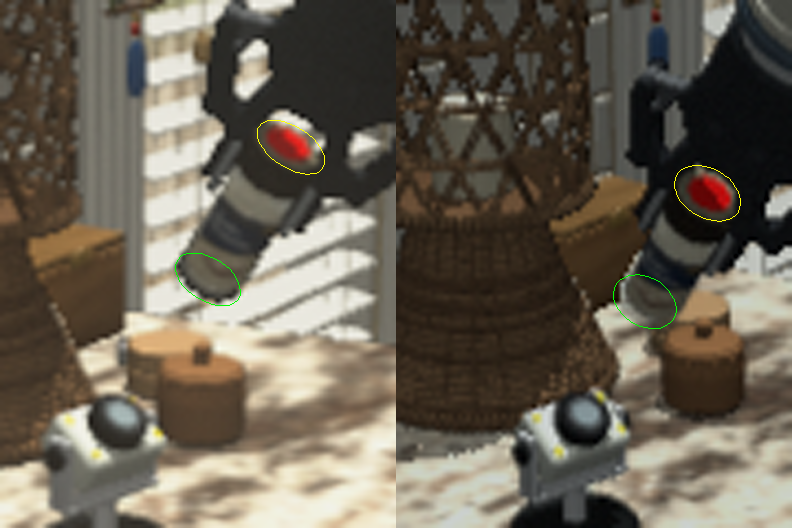

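View pics/p2.png

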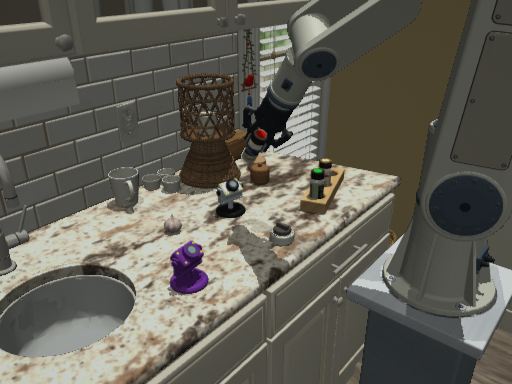

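View pics/o.png

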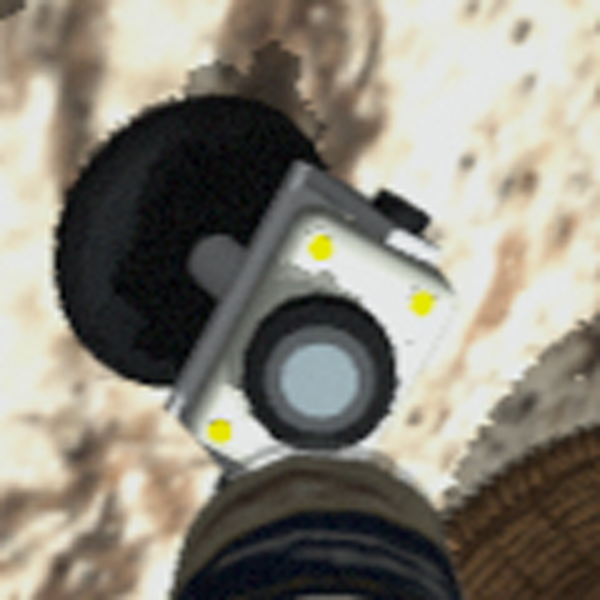

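The jar outline matches the predicted lid and base circles in both views, and the lens is seen at (253.9,175.8) against a predicted (253.8,175.6). The arm is still, the jar touches only the gripper, and both rack jars, timer, garlic and salt cellar are in place.

```bash
python3 -c "
from rig import order
print(order.sign_off())"
```

```text
the job is handed in; nothing more can be done
None
```

I put the green-dot jar fully down in the empty rack pocket and let go of it. Then I took out the red-dot jar, and the arm is holding it in front of the stock camera with its underside facing the lens. The job was handed in at about 16 s, well under the 51 s limit.

- **Green jar:** it came to rest on the pocket floor and stands upright. The lid dot measured z ≈ 112–115 mm, against 115 mm expected.
- **Red jar:** its underside is about 120.5 mm in front of the lens, about 1 mm off the lens axis and about 0.05° off square, going by my measured lens pose. In the last wrist picture the lens was within 0.3 px of its predicted position. The jar's outline matched the expected lid and base circles in both fixed cameras.
- **Everything else:** the stock camera, plain jar, timer, garlic, salt cellar and purple look-alike looked undisturbed in the last scene picture. Contact forces stayed within a few newtons.

**Disagreement:** the fixed cameras and the wrist camera differed by 2–7 mm on some points, such as the pocket and the lens. I relied on the wrist views there, which agreed with the stated rack spacing and camera tilt.

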